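# Clip the flask to the snap hook on the balcony shelf

### The job

The wind is getting up, so fasten the grey flask: carry it upright to the bracket and push its steel ring straight into the snap hook, so that the ring presses the red sprung gate in, slips past it and the gate snaps fully shut behind it. Feel your way in gently, never loading the hook or its bracket with more than 15 N, because its screws are small. Leave the flask standing upright on the shelf, clipped and let go, and leave the other things where they are.

Things in the scene. Friction and masses are not known exactly. Their poses are not given: they have to be found in the camera images.
- flask_center (a point): Grey plastic flask, upright, 185 mm tall, about 0.45 kg; point on its axis half-way up (92.5 mm above its underside). Body 68 mm in diameter up to 85 mm, shoulder to 100 mm, then a straight round neck and cap 42 mm in diameter from 100 mm to the top: grip there across the flask's y axis, around 150 mm up. z up, x points from the axis to the ring.
- ring_bar (a point): Middle of the outer upright bar of the flask's rigid steel ring, 58 mm from the flask's axis along its x, 125 mm above its underside. The ring is an oblong loop of 9 mm round bar in the flask's x-z plane, fixed to the neck: clear opening 27 mm high (13.5 mm above and below this point) and 33 mm from this bar back to the neck.
- bracket: Grey bracket screwed to the shelf, foot 90 x 75 x 6 mm, post 140 mm high; origin at the foot, on the shelf surface; x is the way the ring is pushed in, z up. Carries hook and gate. The hook's shank is clamped in a slot, so the real hook sits anywhere within 18 mm either way along x of its nominal place, and this is not measured.
- hook_mouth (a point): Nominal mouth of the snap hook, a level loop of 8 mm steel bar: 125 mm above the shelf (the ring bar's height when the flask stands), 70 mm to the robot's side of the bracket's origin, same axes as the bracket. A red 7 mm gate closes the mouth along y: hinge at y = +19 mm, free tip at y = -7 mm; the hook's nose begins at y = -8 mm. Enter along y = 0 (within 2.5 mm), flask x along bracket x.
- gate (a joint): Angle of the hook's sprung gate, rad: 0 = shut at the nose, grows as it is pushed in, up to 1.25; its spring always drives it back to 0. Pushing it aside with the ring takes 4 to 8 N along x and up to 8 N sideways to -y, falling away as it snaps shut behind the ring. The gate's own frame has its origin on the hinge, x into the hook and y towards the hinge when shut.
- cup_center (a point): Green glazed ceramic mate cup, 80 mm in diameter and 80 mm high, open top; the point is on its axis half-way up. Bystander.
- canister: Closed aluminium canister, 84 mm in diameter, 130 mm high; origin at the centre of its underside. Bystander.
- coaster: Bamboo coaster, 96 mm in diameter, 8 mm thick; origin at the centre of its underside. Bystander.
- bombilla: Stainless steel drinking straw, about 190 mm long along its x, 8 mm high, lying flat; origin near its middle, on the shelf. Bystander.
- sugar: White ceramic sugar bowl, 76 mm in diameter, 50 mm high; origin at the centre of its underside. Bystander.
- jar: Glass jar with an orange lid, 60 mm in diameter, 90 mm high; origin at the centre of its underside. Bystander.
- hook_back (a point): Nominal place of the ring bar's centre when it touches the rigid inner back of the hook, 24.5 mm along x past the mouth point, same axes; the real one is up to 18 mm off along x. Measured from the real mouth, the bar's centre meets the gate at x = -8 mm, slips past its tip at about 18 to 23 mm, touches the back at 24.5 mm, and once clipped is free from 8 to 24.5 mm.
There are look-alikes about, which are no part of the job. Leave any yellow look-alike of the bracket alone.

How it is judged:
By the outcome, as a careful person would: the job done as asked, in the order asked, and still so for the second after the job is handed in, with the robot touching nothing.
It also fails if it takes over 51 s, if anything falls off the work surface, if the arm or the gripper's body presses on something with over 40 N, if the wrist force passes 120 N, or if a joint passes its speed limit or range.

### The arm

A 6-joint arm with a two-finger parallel gripper is mounted at the origin on the work surface. World frame = base frame: x ahead of the robot, y to its left, z up, the work surface at z = 0. Lengths are in m, angles in rad, forces in N, time in s.
With the tool pointing down it reaches from about 0.325 to 0.9 m from the base axis. Payload 6.1 kg.
Tool frame: the origin (TCP) lies midway between the tips of the shut fingers; the grasp point (between the pads) lies 19 mm behind it; z points along the fingers, y is the line along which they close (so a half turn about z gives the same grasp; the last joint's range is limited). The gripper opens to 85 mm and grips with 20 to 120 N. Pads are 22 mm wide; open, the fingers measure 114 mm over their backs; the gripper's body (76 mm by 85 mm) begins 54 mm behind the grasp point. The pads swing forward as they close: fully open they stand 13 mm farther back than shut.
Start: joints at [1.117, 0.22, 1.526, -0, 1.395, -0.126], TCP at [0.201, 0.592, 0.196] pointing down, gripper open.
Joint ranges: [-2.98, 2.98], [-0.91, 2.08], [0.09, 2.57], [-1.24, 4.39], [0.2, 2.65], [-2.68, 2.68]. Speed limits (rad/s): [2.57, 2.57, 3.01, 3.14, 3.14, 3.14].

### API

Orientations are given as [roll, pitch, yaw] about the fixed x, y, z axes, in that order (R = Rz(yaw) Ry(pitch) Rx(roll)).
In Python, from cell import r gives the robot as it stands. Calls block until the motion is done:
- r.move_pose(position, orientation): joint-space move of the TCP to a pose.
- r.movel(position, orientation=None, max_speed=0.15, until_force=None): straight line of the TCP; orientation=None keeps the orientation; max_speed is the mean speed in m/s. With until_force (N) it stops when the force on the tool has changed by that much, and returns True; else False.
- r.move_j(angles): joint-space move.
- r.open_gripper() and r.close_gripper(effort=None): open the fingers fully, or close them until they stop; effort is the grip in N (None keeps the last).
- r.sleep(seconds).
- r.ik(position, orientation): joint angles nearest the present ones, or None.
- r.get_image(name): name is "side" or "top" or "wrist"; returns a dict with "image" (384x512x3 uint8, red, green, blue), "z_map" (384x512 float32, m along the optical axis (not along the pixel's ray), 0 where there is no reading), "fx", "fy", "cx", "cy" (pixels), "distortion" ([k1, k2, p1, p2, k3] as OpenCV has them; the pictures are not rectified), "eye" and "orientation" of the camera in the world; the wrist camera has in their place "T_tool_cam" (4x4, takes a point from camera to tool coordinates, whose origin is the TCP and whose axes are the flange's). Camera axes: x right, y up, looking along -z (the intrinsics and any distortion apply to the point x, -y, -z); pixel columns grow to the right and rows downward; lengths in m; the calibration is good to about 2 mm. A picture is of the moment at which its call begins: read the wrist's pose just before it.
A pose or a line that the arm cannot do raises r.Unreachable and nothing moves.
- r.job_done(): hands the job in; it is judged then, once.
Readings, each from a call of its own:
- r.read_time_s(): time.
- r.read_joint_pos(): joint angles.
- r.read_dq(): joint speeds.
- r.read_effort(): joint torques, N m.
- r.read_position(): TCP position.
- r.read_tcp_rot(): TCP orientation.
- r.read_ft_force(): force on the tool from outside, world axes, zero at the start.
- r.read_moment(): the same for the moment, N m.
- r.read_finger_gap(): finger opening in m.
- r.read_grasp_force(): force on a finger pad.
Only numpy, scipy, OpenCV 4.12 (cv2) and the standard library are available. Lean on these libraries where they do the work, as an engineer would, in place of code of your own. Each camera call takes 0.05 s, during which the arm holds its last target. There are 200 camera calls.

## Working session

There is one attempt and no reset: what is moved stays moved. The work goes in short steps, each a Python script; the robot and the scene stay as the last script left them, time stands still between calls to the robot, and variables do not carry over. Pictures are saved under pics/ and viewed, at most 10 in all, crops included, and the job is handed in when it is done.

```bash
mkdir -p pics
cat > h.py <<'E'
import numpy as np, cv2
from scipy.spatial.transform import Rotation as R
from cell import r
def grab(n):
    if n=="wrist":
        p=np.array(r.read_position());o=r.read_tcp_rot()
    d=r.get_image(n)
    if n=="wrist":
        T=np.eye(4);T[:3,:3]=R.from_euler('xyz',o).as_matrix();T[:3,3]=p
        d["T"]=T@np.array(d["T_tool_cam"])
    else:
        T=np.eye(4);T[:3,:3]=R.from_euler('xyz',d["orientation"]).as_matrix();T[:3,3]=d["eye"];d["T"]=T
    return d
def cloud(d):
    K=np.array([[d["fx"],0,d["cx"]],[0,d["fy"],d["cy"]],[0,0,1.]])
    v,u=np.mgrid[0:384,0:512].astype(float)
    n=cv2.undistortPoints(np.stack([u.ravel(),v.ravel()],1)[:,None],K,np.array(d["distortion"],float))[:,0].reshape(384,512,2)
    z=d["z_map"]
    P=np.stack([n[...,0]*z,-n[...,1]*z,-z],-1)@d["T"][:3,:3].T+d["T"][:3,3]
    P[z<=0]=np.nan
    return P
def save(d,f,crop=None):
    im=cv2.cvtColor(d["image"],cv2.COLOR_RGB2BGR)
    if crop: a,b,c,e=crop; im=im[a:b,c:e]
    s=min(800/im.shape[1],600/im.shape[0]);cv2.imwrite("pics/"+f,cv2.resize(im,None,fx=s,fy=s,interpolation=cv2.INTER_CUBIC))
E
python3 - <<'E'
from h import *
for n in("top","side"):
    d=grab(n);save(d,n+"1.png");np.save(n+".npy",cloud(d));print(n,d["T"][:3,3],np.shape(d["orientation"]),d["distortion"])
    np.save(n+"_im.npy",d["image"])
print(r.read_tcp_rot(),r.read_time_s(),r.read_position())
E
```

```text
top [0.41898426 0.01504214 1.32355922] (3,) [-0.12807103  0.          0.          0.          0.        ]
side [-0.17356455 -0.83728767  0.73485811] (3,) [-0.08928242  0.          0.          0.          0.        ]
[-3.13972616e+00 -2.58915284e-04  2.81383994e+00] 0.1 [0.20092852 0.59114501 0.19465856]
```

View pics/top1.png

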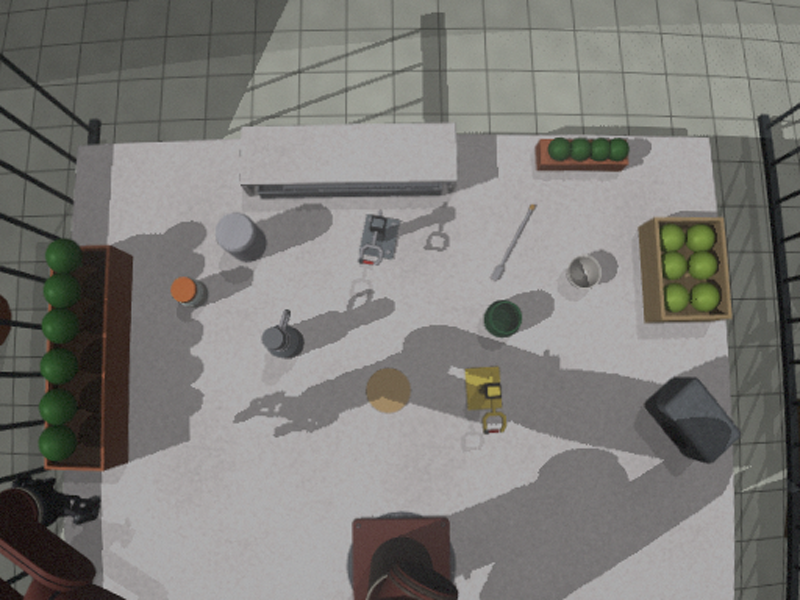

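View pics/side1.png

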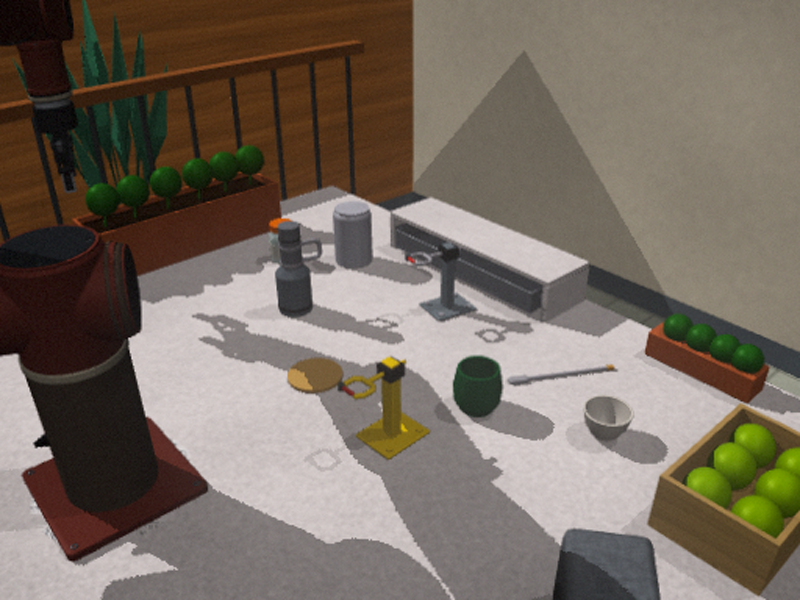

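The top view shows the flask at (284,340) with its ring pointing up the image. The grey bracket is at (379,237) with its red gate at (368,262), and the yellow decoy at (487,390). The side view agrees. Next I'll measure from depth.

Run:
```python
from h import *
P=np.load("top.npy");im=np.load("top_im.npy")
s=.64
def at(u,v,w=0): print((u,v),np.round(P[int(v*s),int(u*s)],3))
for q in [(284,340),(283,345),(286,318),(379,237),(378,222),(368,262),(370,248),(390,250),(238,232),(185,290),(388,390),(600,400)]: at(*q)
def reg(u0,u1,v0,v1):
    sl=np.s_[int(v0*s):int(v1*s),int(u0*s):int(u1*s)];return P[sl].reshape(-1,3),im[sl].reshape(-1,3).astype(int)
p,c=reg(255,315,300,365)
for lo,hi in((.165,.2),(.1,.15)):
    q=p[(p[:,2]>lo)&(p[:,2]<hi)]
    print(lo,len(q),q.mean(0),q.min(0),q.max(0))
    if lo<.15: print(np.round(q,3)[::max(1,len(q)//40)])
p,c=reg(340,410,195,285)
g=p[(p[:,2]>.11)&(p[:,2]<.14)];print("hook",len(g));print(np.round(g,3).tolist())
t=p[(p[:,2]>.14)&(p[:,2]<.2)];print("post",len(t),t.mean(0) if len(t) else 0)
f=p[(abs(p[:,2]-.006)<.012)&(c.mean(1)[:]<125)]
print(len(f))
red=(c[:,0]>c[:,1]+50);print("red",np.round(p[red],3),p[red].mean(0))
```

```text
(284, 340) [0.479 0.217 0.178]
(283, 345) [0.471 0.22  0.164]
(286, 318) [0.526 0.223 0.111]
(379, 237) [0.702 0.038 0.055]
(378, 222) [0.71  0.039 0.144]
(368, 262) [0.635 0.059 0.13 ]
(370, 248) [0.664 0.055 0.126]
(390, 250) [0.679 0.015 0.013]
(238, 232) [0.7   0.32  0.128]
(185, 290) [0.589 0.441 0.088]
(388, 390) [0.378 0.022 0.009]
(600, 400) [ 0.344 -0.443 -0.003]
0.165 171 [0.48065941 0.23631417 0.1843692 ] [0.46129469 0.21634237 0.165804  ] [0.49958859 0.25802522 0.19094667]
0.1 115 [0.5005775  0.22301787 0.1289396 ] [0.45953029 0.21435871 0.10051252] [0.53937941 0.24450118 0.1499883 ]
[[0.539 0.221 0.141]
 [0.539 0.216 0.136]
 [0.535 0.217 0.146]
 [0.537 0.214 0.126]
 [0.532 0.221 0.144]
 [0.533 0.216 0.135]
 [0.529 0.223 0.147]
 [0.529 0.217 0.147]
 [0.532 0.216 0.116]
 [0.526 0.223 0.15 ]
 [0.529 0.222 0.115]
 [0.529 0.217 0.11 ]
 [0.523 0.223 0.148]
 [0.526 0.223 0.111]
 [0.52  0.227 0.145]
 [0.523 0.223 0.113]
 [0.517 0.23  0.145]
 [0.517 0.223 0.146]
 [0.52  0.223 0.114]
 [0.514 0.229 0.148]
 [0.517 0.226 0.112]
 [0.511 0.229 0.15 ]
 [0.511 0.223 0.146]
 [0.514 0.223 
[... 5118 characters left out ...]
 0.052, 0.131], [0.635, 0.049, 0.127], [0.635, 0.04, 0.127], [0.633, 0.037, 0.134], [0.635, 0.034, 0.128], [0.632, 0.071, 0.125], [0.632, 0.065, 0.127], [0.632, 0.062, 0.127], [0.632, 0.059, 0.129], [0.632, 0.055, 0.128], [0.631, 0.052, 0.132], [0.631, 0.049, 0.132], [0.632, 0.046, 0.127], [0.631, 0.043, 0.129], [0.631, 0.04, 0.132], [0.632, 0.037, 0.124], [0.629, 0.043, 0.126], [0.629, 0.04, 0.127]]
post 24 [0.70980286 0.03607681 0.14161808]
454
red [[0.635 0.065 0.13 ]
 [0.635 0.062 0.125]
 [0.635 0.059 0.13 ]
 [0.634 0.055 0.133]
 [0.634 0.052 0.131]
 [0.632 0.062 0.127]
 [0.632 0.059 0.129]
 [0.632 0.055 0.128]
 [0.631 0.052 0.132]
 [0.631 0.049 0.132]] [0.63293595 0.05699063 0.12971676]
```

Run:
```python
import numpy as np,cv2
im=np.load("top_im.npy")[...,::-1]
cv2.imwrite("pics/crop1.png",cv2.resize(im[120:240,150:290],None,fx=5,fy=5,interpolation=cv2.INTER_CUBIC))
```

```text
(no output)
```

View pics/crop1.png

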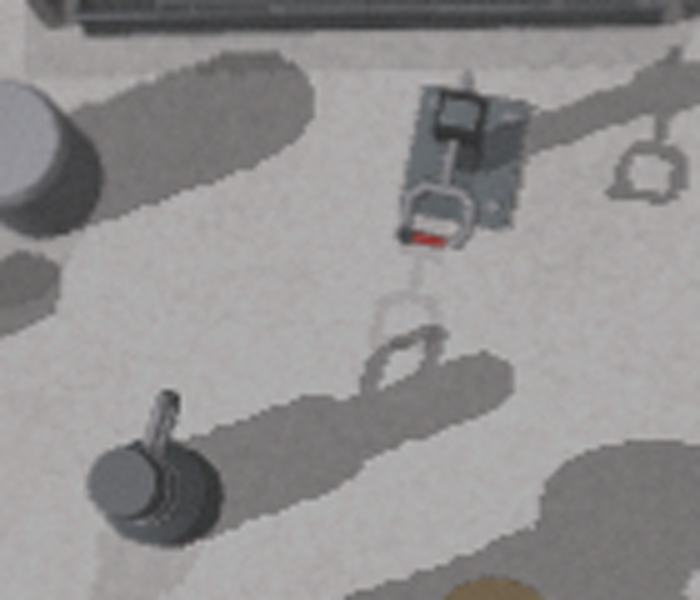

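The crop shows the cap at (125,485), the ring bar tip at (170,400), the hook loop centred at (437,215), and the gate at (428,240). I'll fit the yaws next and move to the pre-grasp for a closer look.

Run:
```python
from h import *
P=np.load("top.npy");im=np.load("top_im.npy").astype(int)
x,y,z=P[...,0],P[...,1],P[...,2]
# foot
m=(x>.63)&(x<.78)&(y>-.03)&(y<.1)&(z<.02)&((im[...,2]-im[...,0])>6)&(im.mean(-1)<140)
m=cv2.morphologyEx(m.astype(np.uint8),cv2.MORPH_OPEN,np.ones((2,2)))>0
print("foot",m.sum(),cv2.minAreaRect((P[m][:,:2]*1000).astype(np.float32)))
h=(x>.625)&(x<.672)&(y>.02)&(y<.085)&(z>.115)&(z<.14)
print("loop c",np.nanmean([y[h].min(),y[h].max()]),x[h].min())
s=(x>.672)&(x<.695)&(y>.03)&(y<.06)&(z>.12)&(z<.14);t=(x>.728)&(x<.745)&(y>.02)&(y<.05)&(z>.12)
print("shank",P[s].mean(0),P[t].mean(0))
q=(x>.508)&(x<.545)&(y>.2)&(y<.25)&(z>.1)&(z<.155);c=np.array([.4807,.2365])
d=P[q][:,:2].mean(0);print("ring",d, np.arctan2(*(d-c)[::-1]),P[q][:,2].min(),P[q][:,2].max())
T=np.array(r.get_image("wrist")["T_tool_cam"]);print(np.round(T,3))
for yw in (-.25,-.25+np.pi):
    for p in ([.481,.2365,.31],[.481,.2365,.131],[.59,.06,.133]):
        print(yw,r.ik(p,[np.pi,0,yw]))
```

```text
foot 144 ((704.3112182617188, 37.36623001098633), (85.91932678222656, 65.29008483886719), 2.7676970958709717)
loop c 0.05065190019609027 0.6285162888564713
shank [0.68462376 0.04294073 0.12826789] [0.7344971  0.03288534 0.12849536]
ring [0.52406722 0.2220935 ] -0.3207284319463083 0.1059955365536005 0.15189306650636336
[[-0.001  0.946  0.324  0.083]
 [ 1.     0.001  0.001  0.   ]
 [ 0.001  0.324 -0.946 -0.177]
 [ 0.     0.     0.     1.   ]]
-0.25 [ 3.09799486e-01 -4.45513789e-02  1.59781831e+00 -4.44089210e-16
  1.58832572e+00  2.13059581e+00]
-0.25 [ 3.09799486e-01  6.44034819e-02  1.82503976e+00 -4.44089210e-16
  1.25214941e+00  2.13059581e+00]
-0.25 [-3.15813835e-02  1.96158034e-01  1.67540758e+00 -4.44089210e-16
  1.27002704e+00  1.78921494e+00]
2.891592653589793 [ 0.30979949 -0.04455138  1.59781831  0.          1.58832572 -1.01099684]
2.891592653589793 [ 0.30979949  0.06440348  1.82503976  0.          1.25214941 -1.01099684]
2.891592653589793 [-0.03158138  0.19615803  1.67540758  0.          1.27002704 -1.35237771]
```

Run:
```python
from h import *
r.move_pose([.65,.045,.30],[np.pi,0,-.21]); r.sleep(.2)
d=grab("wrist");save(d,"w1.png");np.savez("w1.npz",P=cloud(d),im=d["image"]);print(d["fx"],r.read_time_s())
r.move_pose([.481,.2365,.30],[np.pi,0,-.32]); r.sleep(.2)
d=grab("wrist");save(d,"w2.png");np.savez("w2.npz",P=cloud(d),im=d["image"]);print(r.read_time_s(),r.read_position(),r.read_joint_pos())
```

```text
313.3258734064868 2.9333
4.1833 [0.48175188 0.23565287 0.29971784] [ 3.07929213e-01 -4.11464494e-02  1.61328271e+00 -1.18233328e-04
  1.56995247e+00  2.20035910e+00]
```

View pics/w1.png

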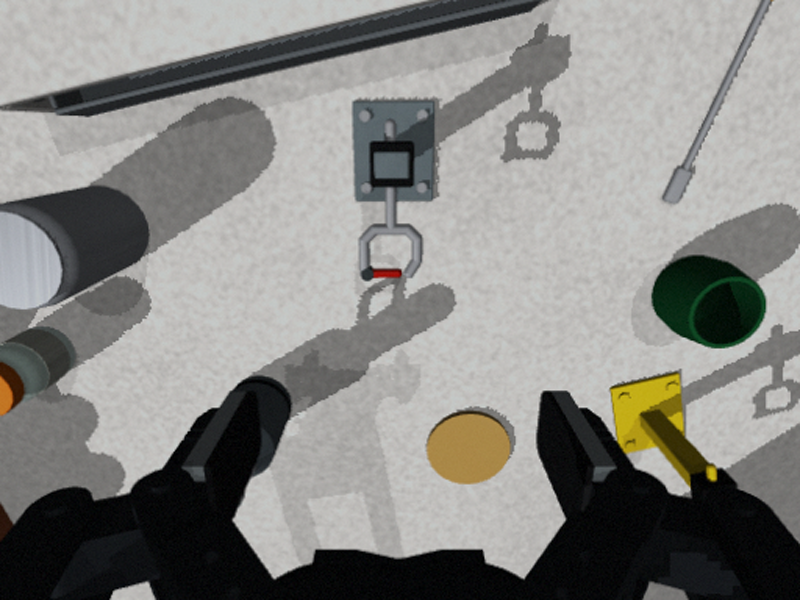

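View pics/w2.png

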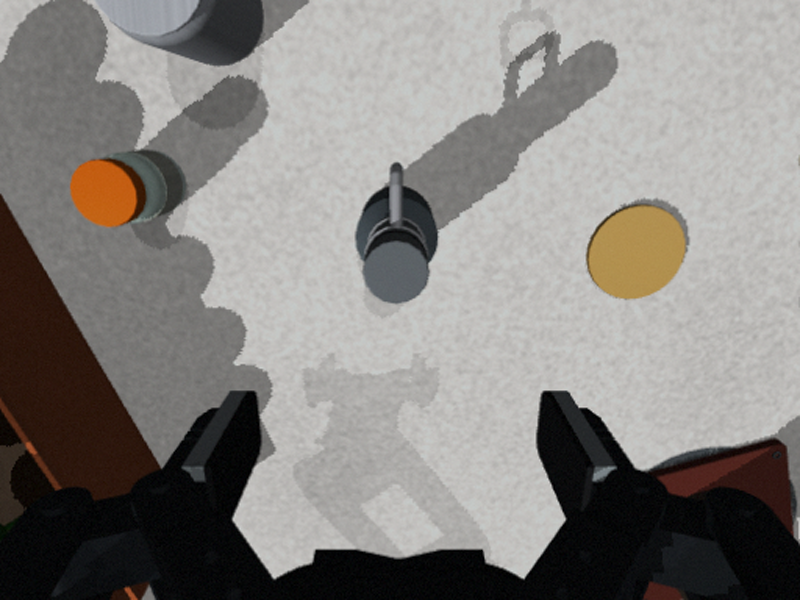

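In w1 the bracket foot is square to the image at (394,150), with the hook loop at (390,250) and the red gate at (383,273). In w2 the cap is at (396,270) and the ring bar at (396,170), in line with the tool. Next: compute from these.

Run:
```python
from h import *
D=np.load("w1.npz");P=D["P"];im=D["im"].astype(int);x,y,z=[P[...,i] for i in range(3)]
a=-.2
def near(c,rad): return np.hypot(x-c[0],y-c[1])<rad
m=near((.705,.037),.08)&(z<.02)&(z>-.01)&((im[...,2]-im[...,0])>3)&(im.mean(-1)<150)
m=cv2.morphologyEx(m.astype(np.uint8),cv2.MORPH_OPEN,np.ones((3,3)))>0
print("foot",m.sum(),cv2.minAreaRect((P[m][:,:2]*1000).astype(np.float32)))
red=near((.633,.057),.04)&(im[...,0]>im[...,1]+60);print("red",P[red].mean(0),red.sum())
h=near((.645,.0507),.04)&(z>.11)&(z<.14)
for a in(-.2,-.21,-.23):
    c,s=np.cos(a),np.sin(a);u=x*c+y*s;v=-x*s+y*c
    k=h&(u<.645*c+.0507*s+.005)
    print(a,"loop v",v[k].min(),v[k].max(),"umin",u[h].min(),"red u,v",u[red].min(),u[red].mean(),v[red].min(),v[red].max())
s1=near((.685,.043),.012)&(z>.115)&(z<.14);t=near((.734,.033),.012)&(z>.115)&(z<.14)
print("shank",P[s1].mean(0),P[t].mean(0))
t=near((.71,.036),.02)&(z>.132);print("post",P[t].mean(0),cv2.minAreaRect((P[t][:,:2]*1000).astype(np.float32)))
D=np.load("w2.npz");P=D["P"];x,y,z=[P[...,i] for i in range(3)]
t=near((.481,.2365),.04)&(z>.172)&(z<.195)
print("cap",P[t].mean(0),cv2.minEnclosingCircle((P[t][:,:2]*1000).astype(np.float32)))
q=near((.52,.222),.03)&(z>.1)&(z<.16)&(np.hypot(x-.4807,y-.2365)>.03);d=P[q].mean(0);print("ring",d,np.unique(np.round(np.degrees(np.arctan2(y[q]-.2365,x[q]-.4807)),0),return_counts=True))
l=cv2.fitLine(P[q][:,:2].astype(np.float32),cv2.DIST_HUBER,0,.01,.01).ravel();print(l,np.arctan2(l[1],l[0]))
```

```text
foot 2262 ((711.9644775390625, 37.369178771972656), (75.16482543945312, 88.49655151367188), 78.02840423583984)
red [0.63352375 0.05854115 0.12708173] 86
-0.2 loop v 0.15775858503700532 0.20397376735602313 umin 0.6048157375571601 red u,v 0.6061985729470696 0.6092651263936861 0.1728858106866175 0.19281069873762974
-0.21 loop v 0.16393355897984163 0.21021785732218165 umin 0.6028229819295642 red u,v 0.6042982921496757 0.6074023342808064 0.17897227561797566 0.19886670689073283
-0.23 loop v 0.1762337113547127 0.2226547664782123 umin 0.5986485574353202 red u,v 0.600316638647362 0.6034947232248449 0.19107233191054357 0.2109184600749022
shank [0.68484671 0.04444734 0.12744635] [0.73016379 0.03476786 0.1292618 ]
post [0.71111359 0.03771901 0.13681352] ((710.6112060546875, 38.15937805175781), (29.970138549804688, 30.08989143371582), 78.06197357177734)
cap [0.4831029  0.23764624 0.18369131] ((481.4822692871094, 238.3016815185547), 20.9832820892334)
ring [0.52543346 0.22331011 0.14355461] (array([-23., -22., -21., -20., -19., -18., -17., -16., -15., -14., -13.,
       -12., -11., -10.,  -9.,  -8.,  -7.]), array([ 6, 12, 22, 21, 34, 29, 22, 28, 26, 26, 23, 18, 11,  8,  5,  3,  1]))
[ 0.9476375  -0.31934807  0.5254335   0.22331011] -0.32504144
```

```bash
cat >> h.py <<'E'
A=-.2095
c,s=np.cos(A),np.sin(A)
def W(u,v): return [u*c-v*s,u*s+v*c]
def UV(p): return np.array([p[0]*c+p[1]*s,-p[0]*s+p[1]*c])
def fuv():
    f=np.array(r.read_ft_force());return np.array([*UV(f),f[2]])
E
python3 - <<'E'
from h import *
o=[np.pi,0,-.325]
r.move_pose([.4822,.2381,.21],o)
r.movel([.4822,.2381,.131],o,max_speed=.1)
print(r.read_ft_force(),r.read_position(),r.read_tcp_rot())
r.close_gripper(80)
print(r.read_finger_gap(),r.read_grasp_force(),fuv())
r.movel([.4822,.2381,.146],max_speed=.08)
print(fuv())
p=W(.506,.186)
r.movel([*p,.146],[np.pi,0,A],max_speed=.12);r.sleep(.3)
print(fuv(),UV(r.read_position()),r.read_position(),r.read_tcp_rot(),r.read_time_s())
d=grab("wrist");save(d,"w3.png");P=cloud(d);np.savez("w3.npz",P=P,im=d["image"])
im=d["image"].astype(int);x,y,z=[P[...,i] for i in range(3)]
u=x*c+y*s;v=-x*s+y*c
red=(im[...,0]>im[...,1]+60)&(z>.1)&(abs(v-.186)<.03)
print("red",u[red].min(),u[red].mean(),v[red].min(),v[red].max(),z[red].max())
for lo,hi in((.53,.54),(.54,.55),(.55,.56),(.56,.575)):
    q=(u>lo)&(u<hi)&(abs(v-.186)<.02)&(z>.1)&(z<.2)
    print(lo,q.sum(),v[q].mean() if q.any() else 0,v[q].min() if q.any() else 0,v[q].max() if q.any() else 0,u[q].max() if q.any() else 0)
for lo in np.arange(.6,.66,.01):
    q=(u>lo)&(u<lo+.01)&(abs(v-.186)<.035)&(z>.11)&(z<.14)
    if q.any(): print("hook",lo,v[q].min(),v[q].max(),(v[q].min()+v[q].max())/2)
E
```

```text
[ 0.22857539 -0.86888356  0.05922219] [0.48287202 0.23828381 0.13186048] [-3.14073431e+00 -1.16788145e-03 -3.25049213e-01]
0.03922519299098638 81.52118682861328 [-0.54177052 -2.19877632  5.55127431]
[ 0.16318322 -0.19403432 -4.54192701]
[ 0.11348968 -0.56785613 -3.92818931] [0.5058596  0.18630322] [0.53354463 0.07702565 0.14601796] [-3.14154783e+00 -1.07285367e-05 -2.09001379e-01] 8.2667
red 0.604212883439656 0.6070981314348157 0.17827695123789186 0.19935711142461762 0.12961566734649202
0.53 528 0.18643709624696878 0.1665891566868159 0.20553295630477808 0.5399403139949761
0.54 288 0.1867828653648105 0.18263091502821613 0.19093425066275704 0.5499739263764927
0.55 308 0.18679189886587538 0.1827084066105918 0.1908517407984739 0.5599985523854982
0.56 284 0.18666533974894645 0.18232324309840095 0.19095971036452247 0.5671994330766477
hook 0.6 0.16682022937885033 0.20912178947230786 0.1879710094255791
hook 0.61 0.16295595970487153 0.20970032947389944 0.18632814458938549
hook 0.62 0.16270367877654993 0.20919982553790506 0.18595175215722748
hook 0.63 0.16295929813656382 0.20880115529984808 0.18588022671820595
```

View pics/w3.png

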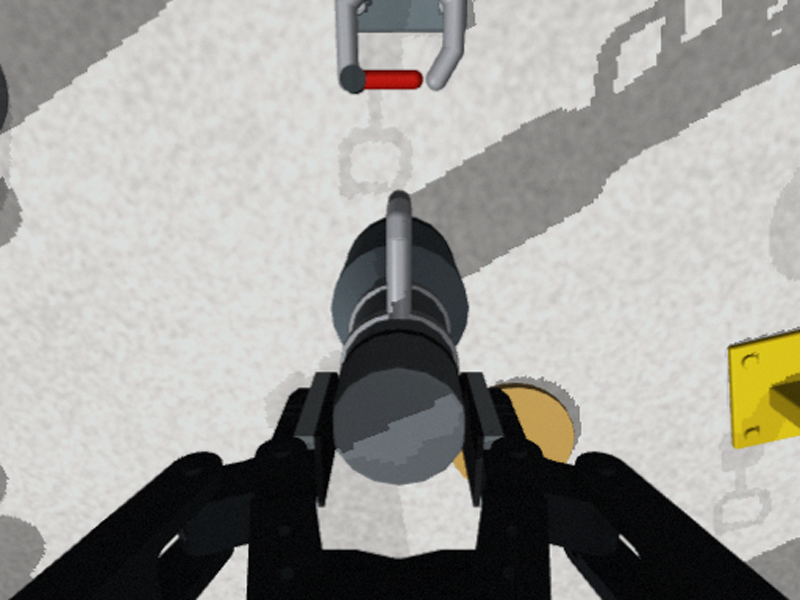

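The grip is good and the ring is upright, with its bar at (398,200) in line with the mouth at about (395,80). Measured against the hook, the ring is off by only about 0.8 mm. I'll lower the flask and feel my way in.

Run:
```python
from h import *
v=.1853;Z=.1328;o=[np.pi,0,A]
r.movel([*W(.506,v),Z],o,max_speed=.06);r.sleep(.3)
f0=fuv();print("base",f0,r.read_position()[2])
hit=r.movel([*W(.537,v),Z],o,max_speed=.03,until_force=4);print(hit,fuv()-f0,UV(r.read_position()),r.read_time_s())
u=.537;state="";pk=0
while not hit and u<.582:
    u+=.001 if u<.563 else .0005
    h=r.movel([*W(u,v),Z],o,max_speed=.012,until_force=5)
    f=fuv()-f0;p=UV(r.read_position());m=np.linalg.norm(f)
    print("%.4f %.4f %.4f"%(u,*p),np.round(f,1),"%.2f"%r.read_time_s(),h or "")
    pk=max(pk,-f[0])
    if m>12.5 : print("FORCE");break
    if u>.56 and pk>3 and -f[0]<1: print("SNAP?");break
    if r.read_time_s()>30: break
```

```text
base [ 0.14937987  0.53930621 -3.88326905] 0.13257207283759143
False [-0.77055968 -0.75586024  0.02643306] [0.53678112 0.18531464] 10.1667
0.5380 0.5380 0.1853 [ 0.5 -0.4 -0.3] 10.42 
0.5390 0.5390 0.1853 [-1.1 -0.3 -1. ] 10.67 
0.5400 0.5401 0.1853 [0.7 0.3 1.2] 10.92 
0.5410 0.5411 0.1853 [ 0.2 -1.1 -0.4] 11.17 
0.5420 0.5421 0.1853 [-0.  -0.4  0.2] 11.42 
0.5430 0.5429 0.1853 [-0.4 -0.1 -0.5] 11.67 
0.5440 0.5435 0.1853 [-2.8  0.   0.8] 11.92 
0.5450 0.5447 0.1852 [-4.7 -0.2  2.7] 12.17 
0.5460 0.5459 0.1852 [-5.1 -1.7  2.1] 12.42 
0.5470 0.5469 0.1852 [-4.7 -1.3  1.9] 12.67 
0.5480 0.5478 0.1852 [-4.8 -1.1  0.9] 12.92 
0.5490 0.5488 0.1852 [-4.7 -1.6  3.4] 13.17 
0.5500 0.5497 0.1853 [-6.1 -1.7  3. ] 13.42 
0.5510 0.5506 0.1854 [-7.  -2.   2.9] 13.67 
0.5520 0.5514 0.1854 [-6.2 -0.9  1.4] 13.92 
0.5530 0.5524 0.1854 [-5.6 -0.9  3.7] 14.17 
0.5540 0.5535 0.1854 [-6.9 -0.6  3.8] 14.42 
0.5550 0.5544 0.1854 [-6.3 -2.3  4. ] 14.67 
0.5560 0.5554 0.1854 [-7.1 -1.4  4.2] 14.92 
0.5570 0.5564 0.1854 [-7.9 -2.   6.9] 15.17 
0.5580 0.5573 0.1854 [-7.8 -1.8  5.6] 15.42 
0.5590 0.5582 0.1854 [-8.6 -2.2  7.2] 15.67 
0.5600 0.5593 0.1854 [-7.6 -3.2  7.5] 15.92 
0.5610 0.5603 0.1854 [-9.4 -1.9  7.8] 16.17 
0.5620 0.5612 0.1854 [-9.8 -3.2  8.4] 16.42 
FORCE
```

The upward force means the flask is pitching slightly in the grip and its front edge is touching the shelf. I'll raise it by about 1.5 mm and continue.

Run:
```python
from h import *
v=.1853;Z=.1343;o=[np.pi,0,A];f0=np.array([.1,.3,-3.9])
def st(u,h=""):
    f=fuv()-f0;p=UV(r.read_position())
    print("%.4f %.4f %.4f"%(u,*p),np.round(f,1),"%.2f"%r.read_time_s(),h or "",flush=True);return f
u=.562
r.movel([*W(u,v),Z],o,max_speed=.01);f=st(u);pk=-f[0]
while u<.582 and np.linalg.norm(f)<12.3:
    u+=.0005
    h=r.movel([*W(u,v),Z],o,max_speed=.01,until_force=5);f=st(u,h)
    pk=max(pk,-f[0])
    if pk>3 and -f[0]<1.5: print("SNAP?");break
d=grab("wrist");save(d,"w4.png",(0,220,130,380));P=cloud(d);np.savez("w4.npz",P=P,im=d["image"])
```

```text
0.5620 0.5602 0.1851 [-8.6 -2.6  2.9] 16.72 
0.5625 0.5608 0.1850 [-8.2 -2.5  1.7] 16.97 
0.5630 0.5613 0.1850 [-8.8 -3.   3. ] 17.22 
0.5635 0.5619 0.1850 [-8.  -2.4  2.6] 17.47 
0.5640 0.5624 0.1850 [-7.3 -2.5  3.5] 17.72 
0.5645 0.5630 0.1850 [-7.2 -2.2  3.4] 17.97 
0.5650 0.5633 0.1850 [-8.6 -1.5  3.1] 18.22 
0.5655 0.5638 0.1850 [-9.1 -2.7  5. ] 18.47 
0.5660 0.5643 0.1850 [-8.3 -2.6  4. ] 18.72 
0.5665 0.5648 0.1850 [-8.2 -3.2  4.5] 18.97 
0.5670 0.5654 0.1850 [-8.9 -2.3  5. ] 19.22 
0.5675 0.5659 0.1850 [-7.8 -2.7  5.5] 19.47 
0.5680 0.5667 0.1847 [-6.  -4.4  3.1] 19.72 
0.5685 0.5674 0.1846 [-6.4 -3.8  2.7] 19.97 
0.5690 0.5680 0.1845 [-5.5 -3.2  3. ] 20.22 
0.5695 0.5687 0.1845 [-6.  -3.7  2.7] 20.47 
0.5700 0.5693 0.1845 [-6.8 -3.3  2.2] 20.72 
0.5705 0.5698 0.1845 [-6.3 -3.6  1.4] 20.97 
0.5710 0.5703 0.1845 [-5.4 -4.1  3.2] 21.22 
0.5715 0.5706 0.1845 [-5.8 -3.5  4. ] 21.47 
0.5720 0.5715 0.1844 [-5.5 -4.1  2.9] 21.72 
0.5725 0.5721 0.1844 [-4.8 -3.8  3.7] 21.97 
0.5730 0.5727 0.1843 [-4.8 -3.8  2.2] 22.22 
0.5735 0.5733 0.1843 [-3.4 -4.7  2.9] 22.47 
0.5740 0.5736 0.1843 [-5.3 -3.8  4.7] 22.72 
0.5745 0.5742 0.1842 [-5.5 -4.5  3.8] 22.97 
0.5750 0.5748 0.1841 [-4.2 -4.9  3.2] 23.22 
0.5755 0.5754 0.1840 [-4.8 -5.1  2.4] 23.47 
0.5760 0.5761 0.1838 [-3.9 -5.9  3.6] 23.72 
0.5765 0.5775 0.1849 [-0.5 -0.5  0.2] 23.97 
SNAP?
```

View pics/w4.png

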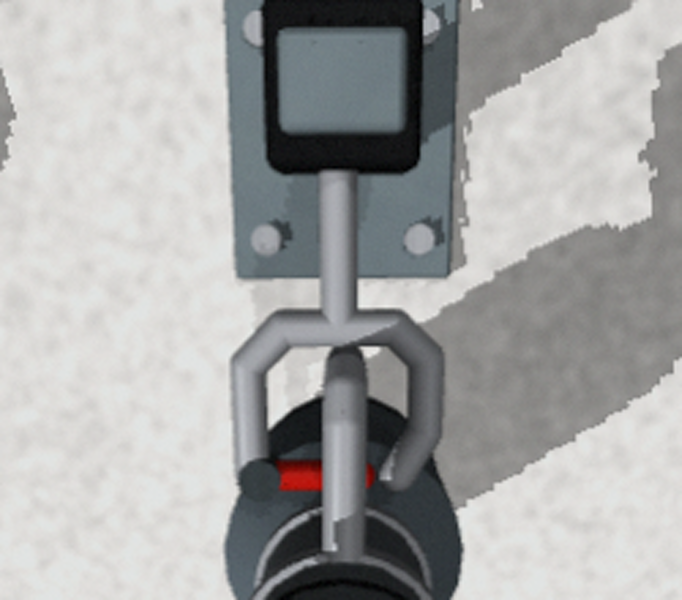

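The ring bar is inside the loop and the red gate is closed behind it at (320,475). I'll back off a few mm to centre the bar, set the flask down and release.

Run:
```python
from h import *
v=.1853;o=[np.pi,0,A]
r.movel([*W(.5705,v),.1343],o,max_speed=.03,until_force=4);print(fuv(),UV(r.read_position()))
r.sleep(.2)
h=r.movel([*W(.5705,v),.1290],o,max_speed=.01,until_force=4);print(h,fuv(),r.read_position())
r.open_gripper();print(r.read_finger_gap(),fuv())
p=r.read_position()
r.movel([p[0],p[1],.22],max_speed=.12);r.movel([p[0]-.03,p[1],.30],max_speed=.15);r.sleep(.3)
print(fuv(),r.read_time_s())
d=grab("wrist");save(d,"w5.png");P=cloud(d);x,y,z=[P[...,i] for i in range(3)]
t=(np.hypot(x-p[0],y-p[1])<.04)&(z>.165)&(z<.2);b=(np.array(P[t]));print(len(b),b.mean(0),UV(b.mean(0)))
q=np.linalg.lstsq(np.c_[b[:,:2]-b[:,:2].mean(0),np.ones(len(b))],b[:,2],rcond=None)[0];print("tilt",q)
d=grab("side");save(d,"s2.png",(120,240,200,360))
```

```text
[-2.60275936e-01  2.89002890e-03 -4.51653654e+00] [0.57047014 0.18555091]
True [-0.86432917  0.33636501  7.18032278] [0.59656506 0.06261182 0.13288645]
0.08518735388115198 [ 0.44333852 -0.1047553  -0.81507161]
[-0.62523479  0.08307076  0.02928353] 27.3167
1554 [0.59029167 0.06350726 0.18353733] [0.5641773  0.18488214]
tilt [-0.07599443  0.02232798  0.18353733]
```

View pics/w5.png

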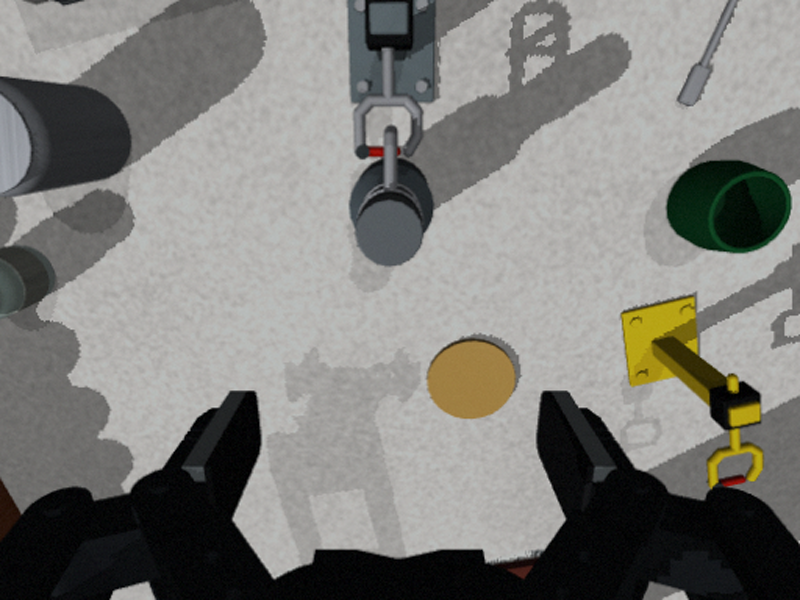

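View pics/s2.png

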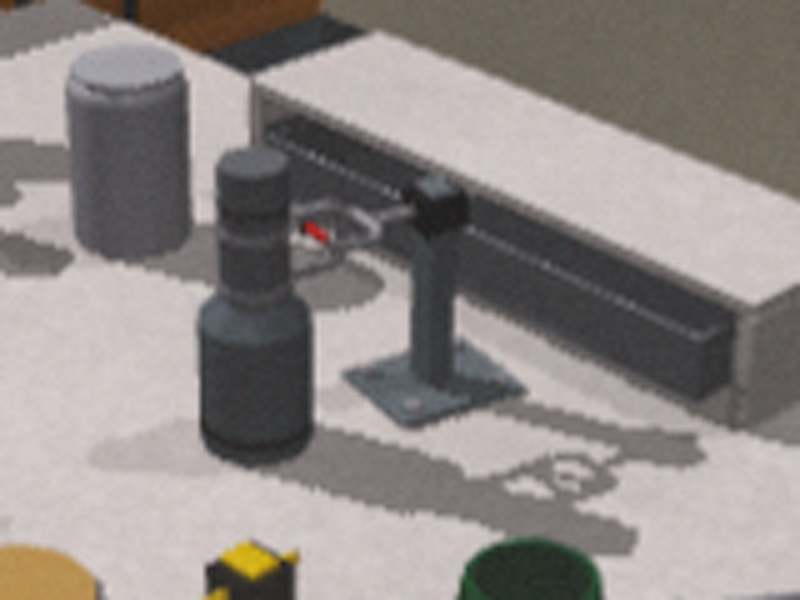

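The flask stands upright and released, with its ring at (390,135) inside the loop. The gate is shut at (375,152), flush with the nose, and the cap height of 0.1835 m matches the earlier reading. Handing in.

```bash
python3 -c "
from cell import r
print(r.job_done())"
```

```text
the job is handed in; nothing more can be done
None
```

The job is handed in: the flask is clipped in the snap hook with the gate shut behind its ring, standing upright and let go. The wrist force stayed under about 13.5 N in the readings taken after each step, the clock read 27.3 s just before hand-in, and I moved none of the other things.

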